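# Square a lithographic stone to the copy-board fence

### The arm

A 6-joint arm with a two-finger parallel gripper is mounted at the origin on the work surface. World frame = base frame: x ahead of the robot, y to its left, z up, the work surface at z = 0. Lengths are in m, angles in rad, forces in N, time in s.
With the tool pointing down it reaches from about 0.2 to 0.875 m from the base axis. Payload 3.4 kg.
Tool frame: the origin (TCP) lies at the very end of the fingers, on their centre line; the grasp point (between the pads) lies 19 mm behind it; z points along the fingers, y is the line along which they close (so a half turn about z gives the same grasp; the last joint's range is limited). The gripper opens to 94 mm and grips with 3 to 60 N. Pads are 16 mm wide; open, the fingers measure 119 mm over their backs; the gripper's body (75 mm by 177 mm) begins 78 mm behind the grasp point.
Start: joints at [-1.405, 0.276, 1.505, -0, 1.361, -0.121], TCP at [0.163, -0.552, 0.166] pointing down, gripper open.
Joint ranges: [-2.89, 2.89], [-0.75, 2.08], [0.22, 2.7], [-1.18, 4.32], [0.11, 2.71], [-2.7, 2.7]. Speed limits (rad/s): [2.57, 2.57, 3.14, 3.14, 3.14, 3.14].

### API

Orientations are given as a 3x3 rotation matrix whose columns are the frame's x, y, z axes.
In Python, from plant import get_state, read_camera, hand_in gives the robot as it stands.
- The arm moves only by the tool drive_tool, never from a script. Its argument "targets" is a list of rows, each an object with "linear": the shift along the tool's x, y, z in cm, a list of three; "twist": the turn about the tool's z in rad. A call has 1 to 20 rows; each row shifts and turns the commanded pose from where the row before left it, along the tool's axes as they then stand; what a row does not reach is not made up. A row lasts 1/10 s, in which the tool goes at most 50 mm and 8.59 degrees, less where a joint would pass 70% of its speed; a pose out of reach is approached as far as the arm can. A call with a gripper value outside its range is refused whole. "gripper" is the finger opening in cm, from 0 to 9.4, set as the call begins (left out, the last holds). The fingers move at their own pace and stop on an object; "grip_force" is the grip in N (left out, the last holds). Time passes only in rows, so rows that do not move let the fingers close. It gives the time, the measured TCP pose, the force, the opening and the grip force at its end, in the units of the state.
- get_state(): the state, without advancing time (a new reading comes with each control period).
- read_camera(name): name is "side" or "top"; returns a dict with "color" (400x640x3 uint8, red, green, blue), "fov_y" (degrees; the focal length in pixels is half the picture's height over the tangent of half this angle, whatever the lens; pixels are square), "cx", "cy" (the principal point, pixels), "dist" ([k1, k2, p1, p2, k3] as OpenCV has them; the pictures are not rectified), "cam_to_world" (4x4, takes a point from camera to world coordinates). Camera axes: x right, y up, looking along -z (the intrinsics and any distortion apply to the point x, -y, -z); pixel columns grow to the right and rows downward; lengths in m; the calibration is good to about 2 mm. A picture is of the moment at which its call begins. There is no depth.
- hand_in(): hands the job in; it is judged then, once.
The state is a dict: "clock": time; "joint_pos": joint angles; "joint_vel": joint speeds; "joint_efforts": joint torques, N m; "tcp_pos": TCP position; "eef_rot": TCP orientation; "ft_force": force on the tool from outside, world axes, zero at the start; "ft_torque": the same for the moment, N m; "width": finger opening in m; "grip_force": force on a finger pad.
Only numpy, scipy, OpenCV 4.12 (cv2) and the standard library are available. Lean on these libraries where they do the work, as an engineer would, in place of code of your own. Each camera call takes 0.05 s, during which the arm holds its last target. There are 200 camera calls.

### The job

Push the heavy lithographic stone round on the grey copy board, nudging one corner and then another as it needs, until one of its two long sides lies flat against the aluminium fence with the stone centred on the red mark, ready to be photographed. Push it only by its sides: never lift or tip it, and do not touch the drawn face on top. Leave the small things on the board and the table where they stand, and finish with the hand clear of everything.

Things in the scene. Friction and masses are not known exactly. Their poses are not given: they have to be found in the camera images.
- stone: Lithographic stone: heavy buff slab, 96 mm along its x, 130 mm along its y (long sides: its +x and -x faces; either may go to the fence), 40 mm high, 1.0 to 1.45 kg. Origin: centre of underside, z up. Sides plumb from 2 to 36 mm up. It bears only on a central 56 x 80 mm (x, y) patch, friction 0.5 to 0.7: slides and turns under 5 to 10 N, stops with the push. Too wide to grip.
- drawing: The drawn face, part of the stone: its raised top with the inked picture (black border, mountains, house), 86 x 120 mm (x, y), set in 5 mm from the stone's sides, 36 to 40 mm above the stone's underside. Origin on the stone's vertical axis, 36 mm above its underside; axes as the stone's. Must not be touched.
- board: Copy board: dark grey with a light 50 mm grid, 320 mm along its x, 460 mm along its y, 8 mm thick, fixed to the table, placed and turned differently each time. Origin: centre of its underside. Along its +x edge stands the fence; behind the fence, 185 mm to each side of the mark, are two clamp feet with black thumb nuts.
- fence_mark (a point): Middle of the red mark on the fence, on its working face at the board's top surface. The fence is a fixed aluminium bar 420 mm long, 16 mm thick, 24 mm high. The mark is a 5 mm wide red line up the face, over the bar and 55 mm out on the board. Axes: +x straight into the fence, y along it, z up. A stone that is home has its origin 48 mm to the -x of this point, at y = 0.
- loupe: Black magnifier standing on the copy board, 42 mm in diameter, 44 mm high; origin at the centre of its underside. Leave it alone.
- weight: Brass book weight with a small knob, standing on the copy board, 40 mm in diameter, 43 mm high; origin at the centre of its underside. Leave it alone.
- colour_target: Black colour target with six coloured patches lying on the copy board, 34 x 50 x 12 mm; origin at the centre of its underside. Leave it alone.
- pencil_pot: Blue pot with pencils on the table beside the board, 72 mm in diameter, 90 mm high, the pencils reach 155 mm; origin at the centre of its underside. Leave it alone.
- cleaner: White bottle with a blue cap on the table beside the board, 52 mm in diameter, 130 mm high; origin at the centre of its underside. Leave it alone.
- dust_brush: Flat dusting brush with a wooden handle lying on the table beside the board, 165 mm long (along its x, handle to -x: from -95 to +70 mm), 54 mm wide, 12 mm high; origin on its underside. Leave it alone.
Things that resemble listed ones, but are neither listed nor needed, are in the scene too. Leave any turquoise or yellow look-alike of the stone alone.

How it is judged:
At the end, for the whole second after the job is handed in: The stone lies flat on the board, at rest, one long side against the fence (its centre 48 mm from the fence face, at most 4 mm more, and square to it within 2 degrees), its middle within 12 mm of the red mark (x of stone in the frame of fence_mark between -0.052 and -0.044 m and angle between the x axis of stone and the x axis of fence_mark, either way round below 0.035 rad and y of stone in the frame of fence_mark between -0.012 and 0.012 m and z of stone in the frame of fence_mark below 0.004 m and angle between stone's own z axis and vertical below 0.05 rad and linear speed of stone below 0.01 m/s); the robot touches nothing.
It fails at once if the stone is lifted or tipped (z of stone in the frame of fence_mark above 0.008 m or angle between stone's own z axis and vertical above 0.12 rad).
It fails at once if the drawn face is touched (contact force between anything else and drawing above 1 N).
It fails at once if a bystander is moved more than 15 mm (distance of any of loupe, weight, colour_target, pencil_pot, cleaner, dust_brush from where it was at the start of the episode above 0.015 m).
It also fails if it takes over 61 s, if anything falls off the work surface, if the arm or the gripper's body presses on something with over 40 N, if the wrist force passes 120 N, or if a joint passes its speed limit or range.

## Working session

There is one attempt and no reset: what is moved stays moved. The work goes in short steps, Python scripts to look and compute and a tool call to move; the robot and the scene stay as the last step left them, time stands still between calls to the robot, and variables do not carry over. Pictures are saved under pics/ and viewed, at most 10 in all, crops included, and the job is handed in when it is done.

Besides the shell and the picture viewer there is one more tool, called as name(argument=value, ...), one argument or row to a line, values as JSON. drive_tool: Moves the arm, as the interface text tells. Its arguments: {"type":"object","properties":{"targets":{"type":"array","items":{"type":"object","properties":{"linear":{"type":"array","items":{"type":"number"}},"twist":{"type":"number"}}}},"gripper":{"type":"number"},"grip_force":{"type":"number"}},"required":["targets"]}

```bash
mkdir -p pics; ls; cat > h.py <<'E'
import numpy as np, cv2
from plant import get_state, read_camera
def cam(name,save=None):
    c=read_camera(name)
    if save: cv2.imwrite(f'pics/{save}.png',cv2.cvtColor(c['color'],cv2.COLOR_RGB2BGR))
    h,w=c['color'].shape[:2]; f=h/2/np.tan(np.radians(c['fov_y'])/2)
    c['K']=np.array([[f,0,c['cx']],[0,f,c['cy']],[0,0,1.]]); c['D']=np.array(c['dist'],float); c['T']=np.array(c['cam_to_world'])
    return c
def ray(c,uv,z):
    n=cv2.undistortPoints(np.array(uv,float).reshape(-1,1,2),c['K'],c['D']).reshape(-1,2)
    d=np.c_[n[:,0],-n[:,1],-np.ones(len(n))]@c['T'][:3,:3].T; o=c['T'][:3,3]
    return o+d*((z-o[2])/d[:,2])[:,None]
def proj(c,P):
    p=(np.atleast_2d(P)-c['T'][:3,3])@c['T'][:3,:3]; p=p*[1,-1,-1]
    return cv2.projectPoints(p,np.zeros(3),np.zeros(3),c['K'],c['D'])[0].reshape(-1,2)
E
python3 - <<'E'
from h import *
for n in('top','side'):
    c=cam(n,n+'0'); print(n,c['T'].round(3).tolist(),c['fov_y'],c['dist'])
s=get_state(); print(s['clock'],s['tcp_pos'],s['eef_rot'],s['width'])
E
```

```text
pics
top [[0.021, 0.996, -0.09, 0.414], [-1.0, 0.021, -0.006, -0.016], [-0.004, 0.09, 0.996, 1.054], [0.0, 0.0, 0.0, 1.0]] 56.02552296812061 [-0.08459465  0.          0.          0.          0.        ]
side [[-0.698, 0.419, -0.58, -0.166], [-0.716, -0.423, 0.556, 0.63], [-0.013, 0.803, 0.595, 0.742], [0.0, 0.0, 0.0, 1.0]] 51.97504419645357 [-0.10198813  0.          0.          0.          0.        ]
0.1 [ 0.16256223 -0.55097556  0.16530622] [[ 9.59150801e-01  2.82895162e-01 -2.60932425e-04]
 [ 2.82895218e-01 -9.59149548e-01  1.56234551e-03]
 [ 1.91706769e-04 -1.57234148e-03 -9.99998745e-01]] 0.09396092006331014
```

View pics/top0.png

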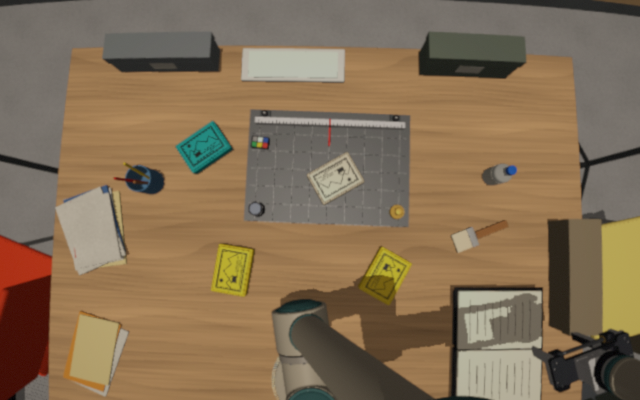

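View pics/side0.png

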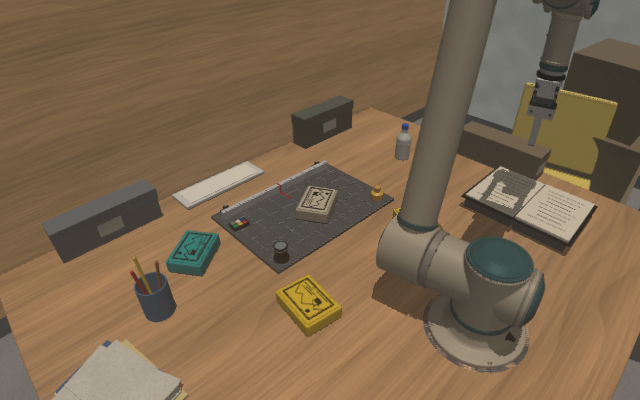

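Candidates in the top view are the buff slab at (335,178), yellow ones at (233,270) and (386,275), and a turquoise one at (204,147). I choose the buff one on the grey board.

```bash
cat > m.py <<'E'
from h import *
# sub-pixel-ish masks in top view -> stone pose in the mark frame
def stone(c):
    im=c['color'].astype(int); hsv=cv2.cvtColor(c['color'],cv2.COLOR_RGB2HSV)
    m=((hsv[...,2]>110)&(hsv[...,1]>25)&(hsv[...,1]<110)&(hsv[...,0]<40)).astype(np.uint8)
    b=np.zeros_like(m); b[126:226,262:400]=1   # board, fence excluded
    m=cv2.morphologyEx(m*b,cv2.MORPH_CLOSE,np.ones((5,5)))
    k=max(cv2.findContours(m,0,1)[0],key=cv2.contourArea)
    P=ray(c,k[:,0,:],0.046)[:,:2]
    r=cv2.minAreaRect((P*1000).astype(np.float32)); B=cv2.boxPoints(r)
    e=B[1]-B[0],B[2]-B[1]; l=e[0] if np.hypot(*e[0])>np.hypot(*e[1]) else e[1]
    return np.array(r[0])/1000,np.arctan2(l[1],l[0]),np.array(r[1]),k
def red(c):
    im=c['color'].astype(int); m=(im[...,0]>im[...,1]*1.8)&(im[...,0]>im[...,2]*1.8)&(im[...,0]>70)
    v,u=np.nonzero(m); s=(abs(u-330)<12)&(v>110)&(v<155); return u[s],v[s]
E
python3 - <<'E'
from m import *
c=cam('top')
p,a,s,k=stone(c); print('stone',p,np.degrees(a),s)
u,v=red(c); print('red',sorted(zip(v,u)))
P=ray(c,np.c_[u,v],0.008); vx=cv2.fitLine((P[v>128][:,:2]*1000).astype(np.float32),2,0,.01,.01).ravel(); print('redline',vx)
# bright bar
g=c['color'].min(2)
for col in (262,275,290,305,320,345,360,375,390,402):
    r=np.nonzero(g[112:135,col]>110)[0]+112; print(col,g[112:134,col].tolist())
for n,uv in dict(loupe=(256,209),weight=(398,212),ct=(260,143),c1=(265,113),c2=(395,118)).items(): print(n,ray(c,[uv],.03 if n!='ct' else .02).round(3))
print('board',ray(c,[(250,110),(410,115),(409,228),(246,221)],.008).round(3).tolist())
im=cv2.cvtColor(c['color'],cv2.COLOR_RGB2BGR); cv2.drawContours(im,[k],-1,(0,0,255),1)
cv2.imwrite('pics/crop.png',cv2.resize(im[100:235,235:425],None,fx=4,fy=4,interpolation=cv2.INTER_NEAREST))
E
```

```text
stone [ 0.55370386 -0.04666344] -59.053642 [104.4331665  139.86631775]
red [(np.int64(126), np.int64(329)), (np.int64(126), np.int64(330)), (np.int64(127), np.int64(329)), (np.int64(127), np.int64(330)), (np.int64(128), np.int64(329)), (np.int64(128), np.int64(330)), (np.int64(129), np.int64(329)), (np.int64(129), np.int64(330)), (np.int64(130), np.int64(329)), (np.int64(130), np.int64(330)), (np.int64(131), np.int64(329)), (np.int64(131), np.int64(330)), (np.int64(132), np.int64(329)), (np.int64(132), np.int64(330)), (np.int64(133), np.int64(329)), (np.int64(133), np.int64(330)), (np.int64(134), np.int64(329)), (np.int64(134), np.int64(330)), (np.int64(135), np.int64(329)), (np.int64(135), np.int64(330)), (np.int64(136), np.int64(329)), (np.int64(136), np.int64(330)), (np.int64(137), np.int64(328)), (np.int64(137), np.int64(329)), (np.int64(137), np.int64(330)), (np.int64(138), np.int64(328)), (np.int64(138), np.int64(329)), (np.int64(138), np.int64(330)), (np.int64(139), np.int64(328)), (np.int64(139), np.int64(329)), (np.int64(139), np.int64(330)), (np.int64(140), np.int64(328)), 
[... 1027 characters left out ...]
55, 168, 170, 166, 152, 124, 86, 75, 86, 89, 91, 90, 91, 91]
360 [86, 85, 86, 86, 86, 85, 88, 101, 135, 162, 169, 169, 165, 148, 106, 75, 79, 86, 89, 90, 89, 89]
375 [85, 86, 84, 84, 85, 85, 85, 90, 114, 150, 165, 168, 165, 155, 131, 89, 72, 81, 87, 88, 87, 88]
390 [84, 83, 74, 64, 61, 60, 60, 62, 77, 120, 158, 168, 166, 160, 149, 119, 83, 76, 83, 85, 87, 87]
402 [84, 83, 83, 82, 83, 81, 82, 82, 83, 104, 144, 160, 156, 148, 144, 131, 91, 72, 79, 84, 84, 84]
loupe [[0.466 0.166 0.03 ]]
weight [[ 0.466 -0.223  0.03 ]]
ct [[0.653 0.163 0.02 ]]
c1 [[0.737 0.151 0.03 ]]
c2 [[ 0.73  -0.214  0.03 ]]
board [[0.752, 0.198, 0.008], [0.747, -0.262, 0.008], [0.423, -0.258, 0.008], [0.434, 0.196, 0.008]]
```

View pics/crop.png

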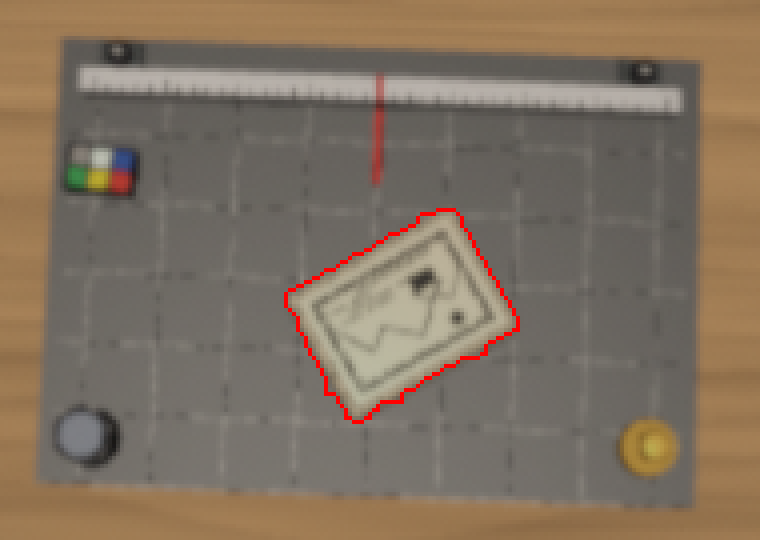

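The crop confirms the buff slab: the contour fits its four sides, and the red mark and fence are above it. Next I fit the fence frame.

```bash
cat >> m.py <<'E'
def fence(c):
    g=c['color'].min(2).astype(float); A=[];Bt=[]
    for col in list(range(270,322))+list(range(338,388)):
        r=g[110:135,col]; q=np.nonzero(r>125)[0]; i,j=q[0],q[-1]
        A.append((col,110+i-1+(125-r[i-1])/(r[i]-r[i-1]))); Bt.append((col,110+j+(r[j]-125)/(r[j]-r[j+1])))
    return A,Bt
E
python3 - <<'E'
from m import *
for n in range(2):
    c=cam('top'); A,B=fence(c)
    for e,z in((A,.032),(B,.032),(B,.008)):
        P=ray(c,e,z)[:,:2]*1000; f=cv2.fitLine(P.astype(np.float32),4,0,.01,.01).ravel(); 
        print(z,'dir deg',np.degrees(np.arctan2(f[1],f[0])),'x at y=-35:',f[2]+(-35-f[3])*f[0]/f[1])
    print('redend',ray(c,[(328.7,145.8),(329.6,127)],.008).round(4).tolist(), c['color'][140:150,328:331,0].tolist())
E
```

```text
0.032 dir deg 88.97059 x at y=-35: 723.33215
0.032 dir deg 89.02749 x at y=-35: 706.27094
0.008 dir deg 89.02749 x at y=-35: 713.1442
redend [[0.6509, -0.0301, 0.008], [0.7056, -0.0316, 0.008]] [[146, 160, 122], [141, 160, 125], [142, 161, 131], [149, 165, 136], [151, 162, 133], [135, 146, 121], [114, 124, 111], [109, 114, 108], [113, 116, 108], [116, 117, 109]]
0.032 dir deg 88.95844 x at y=-35: 723.3661
0.032 dir deg 89.04295 x at y=-35: 706.27045
0.008 dir deg 89.04294 x at y=-35: 713.1436
redend [[0.6509, -0.0301, 0.008], [0.7056, -0.0316, 0.008]] [[145, 160, 122], [141, 159, 124], [142, 162, 131], [149, 164, 136], [151, 163, 133], [136, 146, 123], [114, 124, 112], [109, 114, 108], [114, 115, 108], [116, 116, 109]]
```

drive_tool(
  targets=[
    {"linear": [0,0,0],"twist": -0.085},
    {"linear": [0,0,0],"twist": -0.085},
    {"linear": [0,0,0],"twist": -0.085},
    {"linear": [3.03,-1.36,0]},
    {"linear": [3.03,-1.36,0]},
    {"linear": [3.03,-1.36,0]},
    {"linear": [3.03,-1.36,0]},
    {"linear": [3.03,-1.36,0]},
    {"linear": [3.03,-1.36,0]},
    {"linear": [3.03,-1.36,0]},
    {"linear": [3.03,-1.36,0]},
    {"linear": [3.03,-1.36,0]},
    {"linear": [3.03,-1.36,0]},
    {"linear": [3.03,-1.36,0]},
    {"linear": [3.03,-1.36,0]},
    {"linear": [3.03,-1.36,0]},
    {"linear": [3.03,-1.36,0]},
    {"linear": [3.03,-1.36,0]},
    {"linear": [3.03,-1.36,0]},
    {"linear": [3.03,-1.36,0]},
  ],
  gripper=9.4,
)

```text
$.targets[3]: bad value
```

drive_tool(
  targets=[
    {"linear": [0,0,0],"twist": -0.085},
    {"linear": [0,0,0],"twist": -0.085},
    {"linear": [0,0,0],"twist": -0.085},
    {"linear": [3.03,-1.36,0],"twist": 0},
    {"linear": [3.03,-1.36,0],"twist": 0},
    {"linear": [3.03,-1.36,0],"twist": 0},
    {"linear": [3.03,-1.36,0],"twist": 0},
    {"linear": [3.03,-1.36,0],"twist": 0},
    {"linear": [3.03,-1.36,0],"twist": 0},
    {"linear": [3.03,-1.36,0],"twist": 0},
    {"linear": [3.03,-1.36,0],"twist": 0},
    {"linear": [3.03,-1.36,0],"twist": 0},
    {"linear": [3.03,-1.36,0],"twist": 0},
    {"linear": [3.03,-1.36,0],"twist": 0},
    {"linear": [3.03,-1.36,0],"twist": 0},
    {"linear": [3.03,-1.36,0],"twist": 0},
    {"linear": [3.03,-1.36,0],"twist": 0},
    {"linear": [3.03,-1.36,0],"twist": 0},
    {"linear": [3.03,-1.36,0],"twist": 0},
    {"linear": [3.03,-1.36,0],"twist": 0},
  ],
  gripper=9.4,
)

```text
clock: 2.25
tcp_pos: [0.4853, -0.0866, 0.1661]
eef_rot: [[0.857, 0.516, 0.0], [0.516, -0.857, -0.0], [-0.0, 0.0, -1.0]]
ft_force: [0.4, -0.9, 1.7]
width: 0.0938
grip_force: 0.0
```

```bash
python3 - <<'E'
from h import *
c=cam('top','top1'); s=get_state(); R=s['eef_rot']; print(s['clock'],s['tcp_pos'],np.degrees(np.arctan2(R[1][0],R[0][0])),s['joint_pos'])
E
```

```text
2.3 [ 0.48834992 -0.08254963  0.16606853] 31.1639244861469 [-0.31247598  0.15370234  1.66855774  0.00522641  1.31736762  0.71309716]
```

View pics/top1.png

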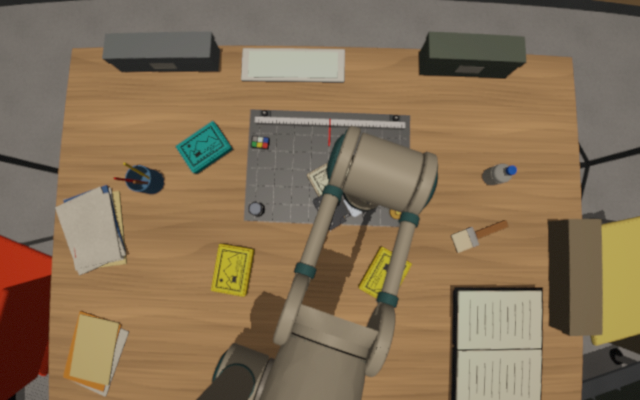

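The wrist at (380,170) hides most of the stone from the top camera. I descend partway and check the pose.

drive_tool(
  targets=[
    {"linear": [0,0,2],"twist": 0},
    {"linear": [0,0,2],"twist": 0},
    {"linear": [0,0,2],"twist": 0},
    {"linear": [0,0,2],"twist": 0},
    {"linear": [0,0,2],"twist": 0},
    {"linear": [0,0,0],"twist": 0},
    {"linear": [0,0,0],"twist": 0},
  ],
)

```text
clock: 3.0
tcp_pos: [0.4847, -0.088, 0.0662]
eef_rot: [[0.857, 0.516, -0.0], [0.516, -0.857, 0.0], [-0.0, -0.0, -1.0]]
ft_force: [-0.0, 0.3, -0.7]
width: 0.0938
grip_force: 0.0
```

```bash
python3 - <<'E'
from h import *
c=cam('side'); im=cv2.cvtColor(c['color'],cv2.COLOR_RGB2BGR)
print(proj(c,[[.556,-.046,.046],[.48,-.016,.044]]))
cv2.imwrite('pics/s1.png',cv2.resize(im[140:290,200:420],None,fx=3.5,fy=3.5))
s=get_state(); print(s['tcp_pos'],proj(c,s['tcp_pos']))
E
```

```text
[[315.92459811 198.40667117]
 [327.0127679  214.35091494]]
[ 0.48541273 -0.08817997  0.06682586] [[343.37735425 196.41505745]]
```

View pics/s1.png

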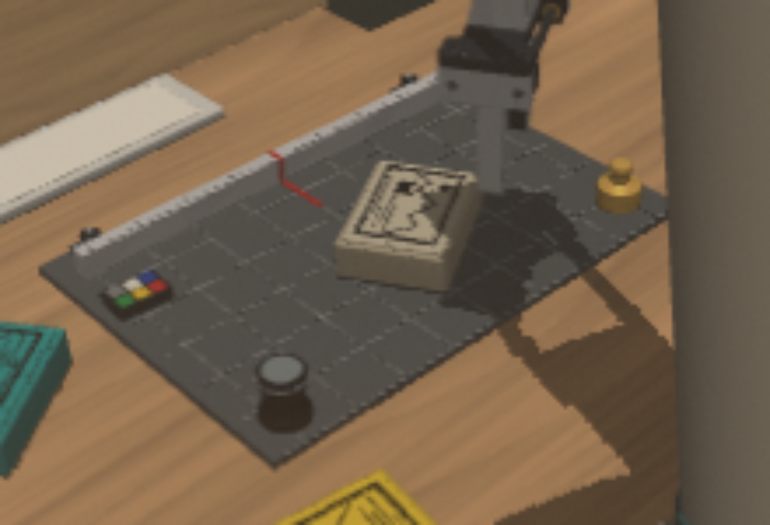

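The stone's near corner appears at crop (447,259), matching my prediction, and the finger is clear of it. I descend and approach.

drive_tool(
  targets=[
    {"linear": [0,0,1.5],"twist": 0},
    {"linear": [0,0,1.5],"twist": 0},
    {"linear": [0,0,1.2],"twist": 0},
    {"linear": [0,0,0.6],"twist": 0},
    {"linear": [0,0,0],"twist": 0},
    {"linear": [0.5,0,0],"twist": 0},
    {"linear": [0.5,0,0],"twist": 0},
    {"linear": [0.5,0,0],"twist": 0},
    {"linear": [0.4,0,0],"twist": 0},
    {"linear": [0.3,0,0],"twist": 0},
    {"linear": [0.3,0,0],"twist": 0},
    {"linear": [0,0,0],"twist": 0},
  ],
)

```text
clock: 4.25
tcp_pos: [0.5066, -0.0748, 0.018]
eef_rot: [[0.857, 0.516, 0.0], [0.516, -0.857, -0.0], [0.0, 0.0, -1.0]]
ft_force: [0.2, 0.7, -0.3]
width: 0.0938
grip_force: 0.0
```

drive_tool(
  targets=[
    {"linear": [0.3,0,0],"twist": 0},
    {"linear": [0.3,0,0],"twist": 0},
    {"linear": [0,0,0],"twist": 0},
  ],
)

```text
clock: 4.55
tcp_pos: [0.5118, -0.0718, 0.0181]
eef_rot: [[0.857, 0.516, 0.0], [0.516, -0.857, -0.0], [0.0, 0.0, -1.0]]
ft_force: [-0.2, 0.8, 0.5]
width: 0.0939
grip_force: 0.0
```

drive_tool(
  targets=[
    {"linear": [0.3,0,0],"twist": 0},
    {"linear": [0.3,0,0],"twist": 0},
    {"linear": [0,0,0],"twist": 0},
  ],
)

```text
clock: 4.85
tcp_pos: [0.517, -0.0686, 0.0181]
eef_rot: [[0.857, 0.516, 0.0], [0.516, -0.857, -0.0], [0.0, 0.0, -1.0]]
ft_force: [-0.9, -0.9, 0.2]
width: 0.0938
grip_force: 0.0
```

```bash
python3 - <<'E'
from h import *
c=cam('side'); im=cv2.cvtColor(c['color'],cv2.COLOR_RGB2BGR)
cv2.imwrite('pics/s2.png',cv2.resize(im[160:270,250:400],None,fx=5,fy=5))
s=get_state(); print(s['tcp_pos'],s['ft_force'])
E
```

```text
[ 0.51665965 -0.06869717  0.0180348 ] [ 0.13769462 -0.94741057 -0.76773608]
```

View pics/s2.png

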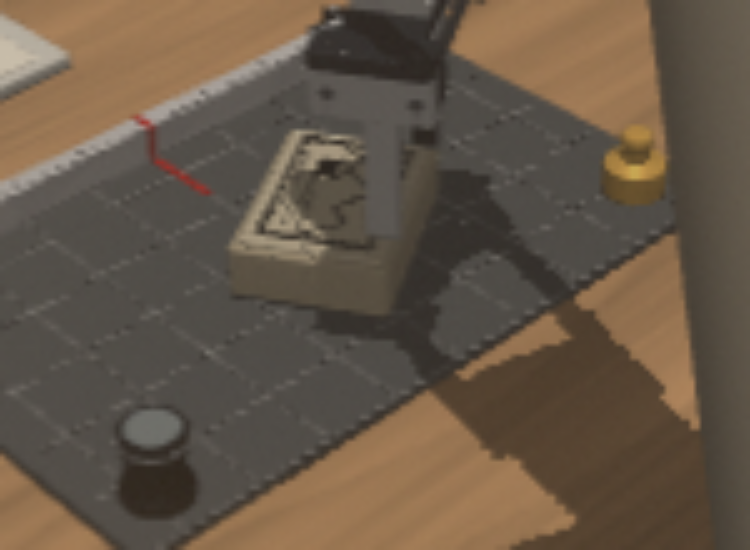

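```bash
python3 - <<'E'
from h import *
c=cam('side'); s=get_state(); t=np.array(s['tcp_pos']); R=np.array(s['eef_rot'])
for d in(-.06,-.053,-.047,0,.047,.06): print(d,t+R[:,1]*d,proj(c,t+R[:,1]*d))
for z in (.018,.03,.048): print(z,ray(c,[(327,207)],z))
u=.857;print('corners',[proj(c,[.556+a*65e-3*-.515+b*48e-3*-.857,-.046+a*65e-3*.857-b*48e-3*.515,.044]).round().tolist() for a,b in((1,1),(-1,1),(-1,-1),(1,-1))])
E
```

```text
-0.06 [ 0.48553027 -0.01730728  0.01801879] [[325.98079065 220.57127613]]
-0.053 [ 0.48914093 -0.02330421  0.01801896] [[326.57059708 219.10085278]]
-0.047 [ 0.49223578 -0.02844443  0.0180191 ] [[327.07182015 217.85120727]]
0 [ 0.51647877 -0.06870952  0.01802024] [[330.86487819 208.392422  ]]
0.047 [ 0.54072175 -0.10897462  0.01802138] [[334.43548611 199.4851932 ]]
0.06 [ 0.54742726 -0.12011177  0.01802169] [[335.38627134 197.11284796]]
0.018 [[ 0.52954881 -0.06560547  0.018     ]]
0.03 [[ 0.51801566 -0.05406567  0.03      ]]
0.048 [[ 0.50071594 -0.03675597  0.048     ]]
corners [[[326.0, 214.0]], [[337.0, 189.0]], [[306.0, 185.0]], [[294.0, 209.0]]]
```

```bash
python3 - <<'E'
from h import *
c=cam('side'); t=np.array([.163,-.552,.166]); y=np.array([.283,-.959,0])
for d in(-.053,0,.053): print(d,proj(c,t+y*d))
a=cv2.imread('pics/side0.png')[90:190,490:590]; b=cv2.cvtColor(c['color'],cv2.COLOR_RGB2BGR)[165:235,290:370]
cv2.imwrite('pics/s3.png',np.hstack([cv2.resize(a,(395,500),interpolation=2),cv2.resize(b,(400,500),interpolation=2)]))
E
```

```text
-0.053 [[526.1504402  157.48131262]]
0 [[528.16447808 149.83795562]]
0.053 [[530.03599873 142.67639838]]
```

View pics/s3.png

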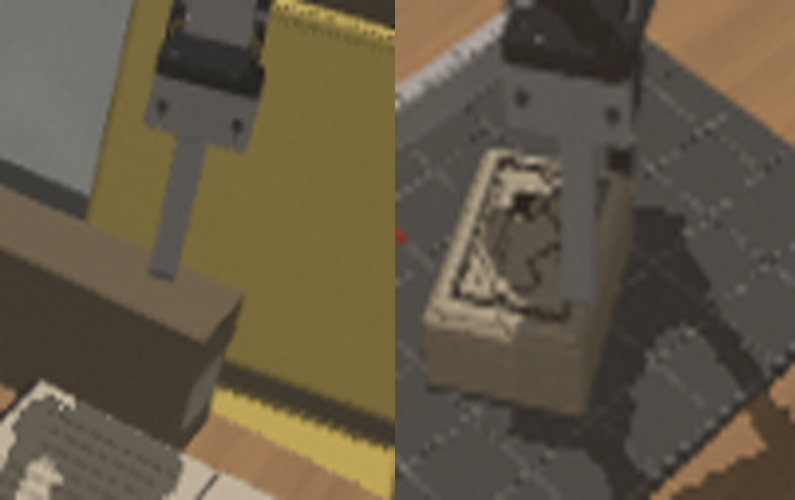

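The side view shows the visible fingertip at px (327,207), about 12 px above where the reported TCP puts it, in both poses. There has also been no contact. So the tip is really about 4 cm higher than stated, above the stone's top. I back off without descending and probe for the board gently.

drive_tool(
  targets=[
    {"linear": [-1.0,0,0],"twist": 0},
    {"linear": [-1.5,0,0],"twist": 0},
    {"linear": [-1.5,0,0],"twist": 0},
    {"linear": [-1.2,0,0],"twist": 0},
    {"linear": [-0.3,0,0],"twist": 0},
    {"linear": [0,0,0],"twist": 0},
    {"linear": [0,0,0],"twist": 0},
  ],
)

```text
clock: 5.7
tcp_pos: [0.4698, -0.0974, 0.0183]
eef_rot: [[0.857, 0.515, 0.001], [0.515, -0.857, -0.0], [0.001, 0.001, -1.0]]
ft_force: [-0.0, 0.2, 0.9]
width: 0.094
grip_force: 0.0
```

```bash
python3 - <<'E'
from h import *
c=cam('side'); s=get_state(); t=np.array(s['tcp_pos']); R=np.array(s['eef_rot']); print(s['clock'],t,s['ft_force'])
for dz in(0,.042): print(proj(c,[t+R[:,1]*d+[0,0,dz] for d in (-.059,-.047,.047)]).round(1).tolist())
print(ray(c,[(531,145)],.208),ray(c,[(531,145)],.166))
b=cv2.cvtColor(c['color'],cv2.COLOR_RGB2BGR)[150:240,280:390]
cv2.imwrite('pics/s4.png',cv2.resize(b,None,fx=6,fy=6,interpolation=2))
E
```

```text
5.75 [ 0.46990575 -0.09724561  0.01822036] [-0.03971482 -0.20042943  0.14901224]
[[344.9, 223.1], [345.7, 220.5], [352.1, 201.8]]
[[345.2, 211.2], [346.1, 208.7], [352.5, 190.3]]
[[ 0.14502701 -0.50068731  0.208     ]] [[ 0.16950627 -0.58968531  0.166     ]]
```

View pics/s4.png

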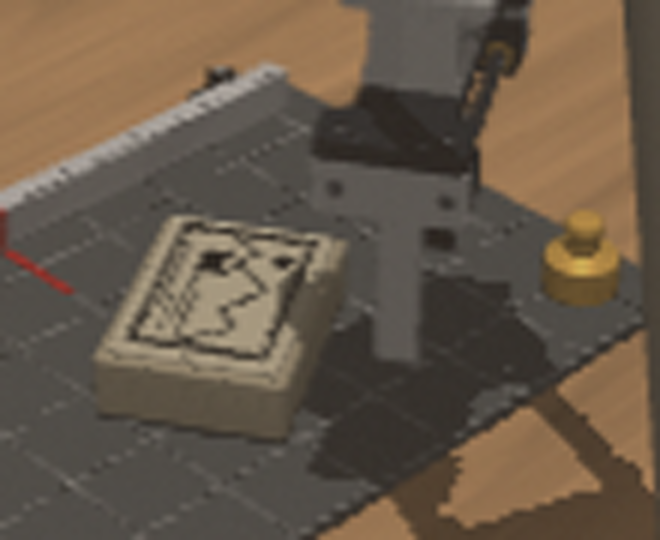

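The tip is at crop (397,360), px (346,210). That fits a tool 42 mm higher than reported. I probe down gently.

drive_tool(
  targets=[
    {"linear": [0,0,0.3],"twist": 0},
    {"linear": [0,0,0.3],"twist": 0},
    {"linear": [0,0,0.3],"twist": 0},
    {"linear": [0,0,0.2],"twist": 0},
    {"linear": [0,0,0.1],"twist": 0},
    {"linear": [0,0,0],"twist": 0},
  ],
)

```text
clock: 6.35
tcp_pos: [0.4692, -0.0971, 0.0058]
eef_rot: [[0.857, 0.516, -0.0], [0.516, -0.857, 0.0], [-0.0, -0.0, -1.0]]
ft_force: [-0.5, 0.3, -0.4]
width: 0.0939
grip_force: 0.0
```

drive_tool(
  targets=[
    {"linear": [0,0,0.4],"twist": 0},
    {"linear": [0,0,0.4],"twist": 0},
    {"linear": [0,0,0.4],"twist": 0},
    {"linear": [0,0,0.4],"twist": 0},
    {"linear": [0,0,0.4],"twist": 0},
    {"linear": [0,0,0],"twist": 0},
  ],
)

```text
clock: 6.95
tcp_pos: [0.4688, -0.097, -0.0146]
eef_rot: [[0.857, 0.516, -0.001], [0.516, -0.857, 0.0], [-0.001, -0.001, -1.0]]
ft_force: [0.2, 0.5, -0.1]
width: 0.0942
grip_force: 0.0
```

drive_tool(
  targets=[
    {"linear": [0,0,0.2],"twist": 0},
    {"linear": [0,0,0.2],"twist": 0},
    {"linear": [0,0,0.2],"twist": 0},
    {"linear": [0,0,0],"twist": 0},
  ],
)

```text
clock: 7.35
tcp_pos: [0.4692, -0.0971, -0.0202]
eef_rot: [[0.857, 0.516, -0.0], [0.516, -0.857, 0.0], [-0.0, -0.0, -1.0]]
ft_force: [-0.3, -0.9, -0.4]
width: 0.0939
grip_force: 0.0
```

No contact even at a reported -20 mm, so the offset is confirmed and the tip is at about 22 mm. I lower 3 mm more and approach the stone.

drive_tool(
  targets=[
    {"linear": [0,0,0.3],"twist": 0},
    {"linear": [0.8,0,0],"twist": 0},
    {"linear": [0.8,0,0],"twist": 0},
    {"linear": [0.8,0,0],"twist": 0},
    {"linear": [0.6,0,0],"twist": 0},
    {"linear": [0.4,0,0],"twist": 0},
    {"linear": [0.4,0,0],"twist": 0},
    {"linear": [0.3,0,0],"twist": 0},
    {"linear": [0,0,0],"twist": 0},
  ],
)

```text
clock: 8.25
tcp_pos: [0.504, -0.0764, -0.023]
eef_rot: [[0.857, 0.516, -0.001], [0.516, -0.857, -0.001], [-0.002, 0.0, -1.0]]
ft_force: [-1.9, -2.5, 0.9]
width: 0.0944
grip_force: 1.4
```

drive_tool(
  targets=[
    {"linear": [0.25,0,0],"twist": 0},
    {"linear": [0.25,0,0],"twist": 0},
    {"linear": [0,0,0],"twist": 0},
  ],
)

```text
clock: 8.55
tcp_pos: [0.5054, -0.0752, -0.023]
eef_rot: [[0.856, 0.517, -0.006], [0.517, -0.856, -0.003], [-0.006, -0.001, -1.0]]
ft_force: [-7.9, -6.6, 5.4]
width: 0.0941
grip_force: 4.9
```

drive_tool(
  targets=[
    {"linear": [0.5,-0.22,0],"twist": 0.04},
    {"linear": [0.5,-0.22,0],"twist": 0.04},
    {"linear": [0.5,-0.22,0],"twist": 0.04},
    {"linear": [0.5,-0.22,0],"twist": 0.04},
    {"linear": [0.5,-0.22,0],"twist": 0.04},
    {"linear": [0,0,0],"twist": 0},
  ],
)

```text
clock: 9.15
tcp_pos: [0.5187, -0.0531, -0.0231]
eef_rot: [[0.942, 0.336, -0.013], [0.336, -0.942, -0.001], [-0.013, -0.003, -1.0]]
ft_force: [-12.8, -5.9, 11.7]
width: 0.0941
grip_force: 7.2
```

```bash
cat > side.py <<'E'
from h import *
def stone_mask(c):
    hsv=cv2.cvtColor(c['color'],cv2.COLOR_RGB2HSV)
    H,S,V=[hsv[...,i].astype(int) for i in range(3)]
    m=((V>60)&(S>40)&(S<110)&(H>10)&(H<32)).astype(np.uint8); m[:, :240]=0; m[:,370:]=0; m[:150]=0; m[250:]=0
    return m
E
python3 - <<'E'
from h import *
c=cam('side'); b=cv2.cvtColor(c['color'],cv2.COLOR_RGB2BGR)[140:240,250:380]
cv2.imwrite('pics/s5.png',cv2.resize(b,None,fx=6,fy=6,interpolation=2))
s=get_state(); print(s['clock'],s['tcp_pos'],s['ft_force'])
E
```

```text
9.2 [ 0.51868059 -0.05311601 -0.02314642] [-13.06774002  -4.58160825  10.44434254]
```

View pics/s5.png

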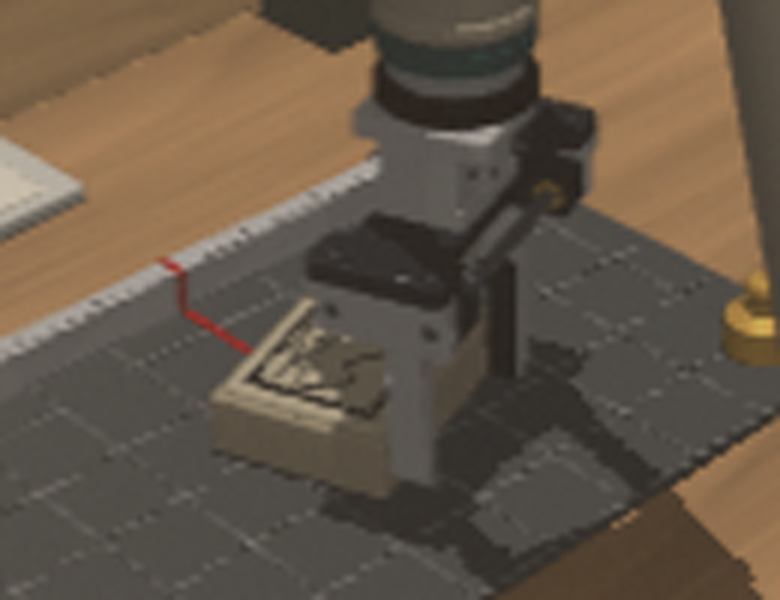

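Both fingers bear on the long side with the stone flat, and its corner at crop (390,495) is turning as planned. I continue with a tighter turn, then push straight.

drive_tool(
  targets=[
    {"linear": [0.28,-0.23,-0.02],"twist": 0.04},
    {"linear": [0.28,-0.23,-0.02],"twist": 0.04},
    {"linear": [0.28,-0.23,-0.02],"twist": 0.04},
    {"linear": [0.28,-0.23,-0.02],"twist": 0.04},
    {"linear": [0.28,-0.23,-0.02],"twist": 0.04},
    {"linear": [0.28,-0.23,0],"twist": 0.04},
    {"linear": [0.28,-0.23,0],"twist": 0.04},
    {"linear": [0.28,-0.23,0],"twist": 0.04},
    {"linear": [0.28,-0.23,0],"twist": 0.04},
    {"linear": [0,0,0],"twist": 0},
  ],
)

```text
clock: 10.2
tcp_pos: [0.5379, -0.0263, -0.0231]
eef_rot: [[1.0, -0.018, -0.016], [-0.018, -1.0, 0.002], [-0.016, -0.002, -1.0]]
ft_force: [-12.7, -0.4, 6.8]
width: 0.0944
grip_force: 6.2
```

```bash
python3 - <<'E'
from h import *
s=get_state(); R=np.array(s['eef_rot']); h=R[:,0]; t=np.array(s['tcp_pos'])
print(s['clock'],t,np.degrees(np.arctan2(h[1],h[0])),s['ft_force'],s['ft_torque'],(t+.058*h))
E
```

```text
10.2 [ 0.53793673 -0.02632219 -0.02314122] -1.0526338424467436 [-12.71286144  -0.42569221   6.83309722] [ 0.00367341  2.07516347 -0.05113366] [ 0.59591921 -0.02738756 -0.02408803]
```

drive_tool(
  targets=[
    {"linear": [0.5,0,0],"twist": 0},
    {"linear": [0.5,0,0],"twist": 0},
    {"linear": [0.5,0,0],"twist": 0},
    {"linear": [0.5,0,0],"twist": 0},
    {"linear": [0.5,0,0],"twist": 0},
    {"linear": [0.5,0,0],"twist": 0},
    {"linear": [0.5,0,0],"twist": 0},
    {"linear": [0.5,0,0],"twist": 0},
    {"linear": [0.5,0,0],"twist": 0},
    {"linear": [0.5,0,0],"twist": 0},
    {"linear": [0,0,0],"twist": 0},
  ],
)

```text
clock: 11.3
tcp_pos: [0.5895, -0.0274, -0.0232]
eef_rot: [[1.0, -0.018, -0.014], [-0.018, -1.0, 0.002], [-0.014, -0.002, -1.0]]
ft_force: [-10.4, 0.5, 5.3]
width: 0.0937
grip_force: 5.2
```

drive_tool(
  targets=[
    {"linear": [-1,0,0],"twist": 0},
    {"linear": [-2,0,0],"twist": 0},
    {"linear": [-2,0,0],"twist": 0},
    {"linear": [-1,0,-2],"twist": 0},
    {"linear": [0,0,-4],"twist": 0},
    {"linear": [0,0,-4],"twist": 0},
    {"linear": [-1,0,-4],"twist": 0},
    {"linear": [-4,0,0],"twist": 0},
    {"linear": [-4,0,0],"twist": 0},
    {"linear": [-4,0,0],"twist": 0},
    {"linear": [-4,0,0],"twist": 0},
    {"linear": [-2,0,0],"twist": 0},
    {"linear": [0,0,0],"twist": 0},
  ],
)

```text
clock: 12.6
tcp_pos: [0.3447, -0.0234, 0.118]
eef_rot: [[1.0, -0.019, 0.0], [-0.019, -1.0, 0.0], [0.0, -0.0, -1.0]]
ft_force: [0.5, -0.4, 0.3]
width: 0.0942
grip_force: 0.0
```

```bash
python3 - <<'E'
from m import *
c=cam('top','top2'); hsv=cv2.cvtColor(c['color'],cv2.COLOR_RGB2HSV)
p,a,s,k=stone(c); s0=get_state(); print(s0['clock'],s0['tcp_pos'],p,np.degrees(a),s,cv2.boundingRect(k))
x=np.radians(-1); M=np.array([.7068,-.0312]); d=p-M
print('in mark frame',d[0]*np.cos(x)+d[1]*np.sin(x),-d[0]*np.sin(x)+d[1]*np.cos(x))
im=cv2.cvtColor(c['color'],cv2.COLOR_RGB2BGR); cv2.imwrite('pics/c2.png',cv2.resize(im[100:235,235:425],None,fx=4,fy=4))
E
```

```text
12.65 [ 0.34735273 -0.02393403  0.11847538] [ 0.64624164 -0.03039963] -88.9019 [103.04138947 131.61038208] (305, 126, 49, 38)
in mark frame -0.06056310690751362 -0.00025663872972305076
```

View pics/c2.png

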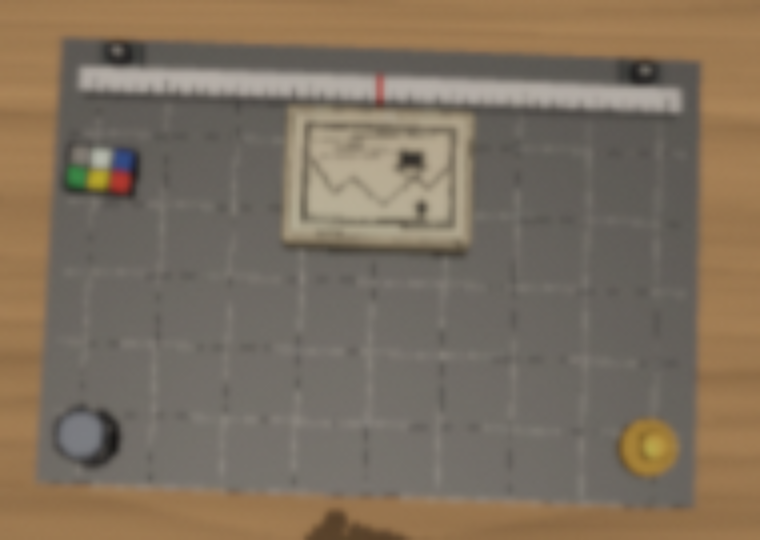

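The stone is square and centred on the red mark (crop x 380), with about a 10 mm gap to the fence. I return for the final straight push.

drive_tool(
  targets=[
    {"linear": [4,0,0],"twist": 0},
    {"linear": [4,0,0],"twist": 0},
    {"linear": [4,0,0],"twist": 0},
    {"linear": [4,0,0],"twist": 0},
    {"linear": [2,0,0],"twist": 0},
    {"linear": [0,0,0],"twist": 0},
    {"linear": [0,0,3],"twist": 0},
    {"linear": [0,0,3],"twist": 0},
    {"linear": [0,0,3],"twist": 0},
    {"linear": [0,0,3],"twist": 0},
    {"linear": [0,0,1.5],"twist": 0},
    {"linear": [0,0,0.5],"twist": 0},
    {"linear": [1.5,0,0],"twist": 0},
    {"linear": [1.5,0,0],"twist": 0},
    {"linear": [1.5,0,0],"twist": 0},
    {"linear": [1,0,0],"twist": 0},
    {"linear": [0.5,0,0],"twist": 0},
    {"linear": [0,0,0],"twist": 0},
  ],
)

```text
clock: 14.45
tcp_pos: [0.5878, -0.0285, -0.0217]
eef_rot: [[1.0, -0.018, 0.001], [-0.018, -1.0, -0.0], [0.001, 0.0, -1.0]]
ft_force: [-0.9, 0.6, -0.8]
width: 0.0938
grip_force: 0.0
```

drive_tool(
  targets=[
    {"linear": [0.4,0,0],"twist": 0},
    {"linear": [0.4,0,0],"twist": 0},
    {"linear": [0.4,0,0],"twist": 0},
    {"linear": [0,0,0],"twist": 0},
  ],
)

```text
clock: 14.85
tcp_pos: [0.5893, -0.0282, -0.0223]
eef_rot: [[1.0, -0.018, -0.018], [-0.018, -1.0, 0.001], [-0.018, -0.0, -1.0]]
ft_force: [-15.0, -0.7, 11.8]
width: 0.0936
grip_force: 7.4
```

drive_tool(
  targets=[
    {"linear": [0.3,0,0],"twist": 0},
    {"linear": [0.3,0,0],"twist": 0},
    {"linear": [0,0,0],"twist": 0},
  ],
)

```text
clock: 15.15
tcp_pos: [0.5917, -0.0281, -0.0223]
eef_rot: [[1.0, -0.017, -0.024], [-0.017, -1.0, 0.001], [-0.024, -0.001, -1.0]]
ft_force: [-18.0, 0.1, 13.9]
width: 0.094
grip_force: 9.2
```

drive_tool(
  targets=[
    {"linear": [0.2,0,0],"twist": 0},
    {"linear": [0.2,0,0],"twist": 0},
    {"linear": [0,0,0],"twist": 0},
  ],
)

```text
clock: 15.45
tcp_pos: [0.5974, -0.028, -0.0223]
eef_rot: [[1.0, -0.017, -0.021], [-0.017, -1.0, 0.001], [-0.021, -0.001, -1.0]]
ft_force: [-17.0, 0.4, 14.2]
width: 0.0943
grip_force: 8.6
```

drive_tool(
  targets=[
    {"linear": [0.2,0,0],"twist": 0},
    {"linear": [0.2,0,0],"twist": 0},
    {"linear": [0,0,0],"twist": 0},
  ],
)

```text
clock: 15.75
tcp_pos: [0.598, -0.028, -0.0223]
eef_rot: [[0.999, -0.017, -0.027], [-0.017, -1.0, 0.001], [-0.027, -0.001, -1.0]]
ft_force: [-21.7, 0.5, 17.9]
width: 0.0936
grip_force: 11.3
```

drive_tool(
  targets=[
    {"linear": [0.2,0,0],"twist": 0},
    {"linear": [0.2,0,0],"twist": 0},
    {"linear": [0,0,0],"twist": 0},
  ],
)

```text
clock: 16.05
tcp_pos: [0.5976, -0.0279, -0.0222]
eef_rot: [[0.999, -0.017, -0.035], [-0.017, -1.0, 0.001], [-0.035, -0.001, -0.999]]
ft_force: [-29.2, -0.9, 24.6]
width: 0.0938
grip_force: 15.0
```

The tool has stalled with the force rising, so the stone is seated on the fence. I back away and check.

drive_tool(
  targets=[
    {"linear": [-0.5,0,0],"twist": 0},
    {"linear": [-1,0,0],"twist": 0},
    {"linear": [-2,0,0],"twist": 0},
    {"linear": [-2,0,0],"twist": 0},
    {"linear": [-2,0,-2],"twist": 0},
    {"linear": [0,0,-4],"twist": 0},
    {"linear": [0,0,-4],"twist": 0},
    {"linear": [-1,0,-4],"twist": 0},
    {"linear": [-4,0,0],"twist": 0},
    {"linear": [-4,0,0],"twist": 0},
    {"linear": [-4,0,0],"twist": 0},
    {"linear": [-4,0,0],"twist": 0},
    {"linear": [-2,0,0],"twist": 0},
    {"linear": [0,0,0],"twist": 0},
    {"linear": [0,0,0],"twist": 0},
  ],
)

```text
clock: 17.55
tcp_pos: [0.3536, -0.0244, 0.1186]
eef_rot: [[1.0, -0.019, 0.003], [-0.019, -1.0, -0.001], [0.003, 0.001, -1.0]]
ft_force: [0.1, -0.6, 0.3]
width: 0.0939
grip_force: 0.0
```

```bash
python3 - <<'E'
from m import *
a0=cv2.imread('pics/top2.png')[...,::-1]; c=cam('top','top3'); s=get_state(); print(s['clock'],s['tcp_pos'],s['joint_vel'])
# near edge / short sides of the drawn face's dark border and of the slab, per image, at z=.044
for n,im in(('before',a0),('now',c['color'])):
    V=im[...,0].astype(float); L=[]
    for u in range(312,348):
        r=V[135:175,u]; d=r[1:]-r[:-1]; # slab -> board: last strong drop
        q=[i for i in range(len(r)-1) if r[i]>=125>r[i+1]]
        if q: i=q[-1]; L.append((u,135+i+(r[i]-125)/(r[i]-r[i+1])))
    P=ray(c,L,.044)[:,:2]*1000; f=cv2.fitLine(P.astype(np.float32),4,0,.01,.01).ravel()
    E=[]
    for v in range(134,150):
        q=np.nonzero(V[v,295:365]>125)[0]+295; E.append((q[0],q[-1],v))
    E=np.array(E); cu=(np.median(E[:,0])+np.median(E[:,1]))/2
    print(n,'near edge deg',np.degrees(np.arctan2(f[1],f[0])),'x at y=-30',f[2]+(-30-f[3])*f[0]/f[1],'mid y',ray(c,[(cu,142)],.046)[0])
    print([V[118:134,u].astype(int).tolist() for u in (315,345)])
E
```

```text
17.6 [ 0.35413337 -0.02451219  0.11857896] [ 0.00398093  0.01970295 -0.0134032  -0.00141949  0.00600073 -0.00087403]
before near edge deg 88.825714 x at y=-30 602.3297 mid y [ 0.65292594 -0.03018487  0.046     ]
[[140, 172, 180, 178, 168, 142, 113, 93, 119, 148, 165, 172, 155, 137, 160, 175], [101, 133, 166, 179, 180, 176, 163, 134, 95, 103, 134, 160, 171, 153, 126, 151]]
now near edge deg 89.06296 x at y=-30 611.4312 mid y [ 0.65292594 -0.03018487  0.046     ]
[[141, 172, 179, 176, 164, 148, 156, 163, 154, 123, 113, 146, 171, 172, 170, 177], [102, 132, 165, 178, 179, 171, 156, 155, 163, 163, 143, 123, 143, 172, 179, 180]]
```

```bash
python3 -c "
from plant import hand_in
print(hand_in())"
```

```text
the job is handed in; nothing more can be done
None
```

I handed the job in after 17.6 s on the robot clock; my last measurement had the stone's long side flat on the fence (square to about 0.1°), centred within about 1 mm of the red mark, with the hand clear, and the judge gave no verdict.

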